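Charge the bench mill with the large grinding balls from a corner-spout tray

TASK

Load the bench mill with its three large grinding balls: slide the shutter on top of the mill fully open, then pick up the divided ball tray by its post and tip it on one corner over the hatch so that only the bay of large balls empties, through the gap in its own corner, into the mill. The medium and small balls must stay in their bays and the fingers must not touch any ball, for they are cleaned. Finish with the tray standing flat on the worktop again, the shutter left open, and the beaker, tape roll and reagent bottle not disturbed.

Things in the scene. Friction and masses are not known exactly. Their poses are not given: they have to be found in the camera images.
- tray_base (a point): Middle of the underside of the loose white plastic ball tray: 184 x 184 mm, 0.26 to 0.4 kg plus 0.3 kg of balls. z up; x, y parallel to its sides. Outer walls 40 mm high, 4 mm thick; two dividers 36 mm high along its x and y axes part it into four bays, one a quadrant (x, y): (+,+) large balls, (-,+) medium, (+,-) small, (-,-) empty. Grip it by its post only.
- tray_post (a point): Point on the axis of the tray's upright grip post, 74 mm above the tray's underside, 18 mm under the post's top. The post stands in the middle of the tray, 30 mm square, 92 mm high, turned 45 degrees to the walls: its flat faces look towards the four corners, so grip it with the fingers closing along a diagonal of the tray. Axes as tray_base.
- large_spout (a point): Middle of the pouring lip of the large-ball bay: at (79, 79) mm in the tray, on the floor's top face, 17 mm above the underside. At every corner the walls stop 60 mm short and the corner is cut off: that rim gap is the bay's spout. Bay floors rise by 6 degrees from the middle to the corners, so balls lie by the post while the tray is level and carried smoothly. A bay empties fully with its corner tipped down by 25 degrees.
- medium_spout (a point): Middle of the pouring lip of the medium-ball bay, at (-79, 79) mm in the tray, next to the large balls' corner. Tipped straight down on the large balls' corner (within 15 degrees of that diagonal) this bay keeps its balls; tipped towards the side between the two corners, balls catch behind the outer wall, and beyond that this bay empties instead. Axes as tray_base.
- small_spout (a point): Middle of the pouring lip of the small-ball bay, at (79, -79) mm in the tray, the other neighbour of the large balls' corner; it behaves like the medium-ball bay. Axes as tray_base.
- mill: Bench ball mill, fixed to the worktop: an off-white box 190 (x) x 176 (y) x 105 mm high with a grey control panel on the side that faces the robot (its -x side); origin in the middle of its underside, z up. Along both sides of its top run steel guide rails, 11 mm high, at y = -68 and 68 mm, and a stop bar of the same height runs along the back. Top of the rails 116 mm above the worktop.
- hatch (a point): Middle of the loading hatch in the mill's top, at the height of the top (105 mm over the worktop); axes as the mill's. Rectangular opening 92 (x) x 112 (y) mm, chamber 80 mm deep under it. The steel shutter covers it.
- shutter (a joint): Opening of the shutter, a flat steel plate 125 mm wide that slides horizontally along the mill's -x direction, towards the robot: 0 shut, 0.098 m at its stop, when the hatch is wholly free. It starts shut or nearly shut. It is stiff: about 5 N of sliding friction, and it stays where it is left.
- shutter_grip (a point): Middle of the shutter's black upright grip fin, 12 mm thick (along the mill's x), 56 mm wide (y), standing 40 mm above the plate; the point is 25 mm above the plate, 15 mm under the fin's top. It moves with the shutter; axes as the mill's. Pinch it from above with the fingers closing along the mill's x.
- large_ball_0: One of three large steel grinding balls, 24 mm in diameter; origin at its centre. Starts in the tray's bay (+,+), to be poured.
- large_ball_1: One of three large steel grinding balls, 24 mm in diameter; origin at its centre. Starts in the tray's bay (+,+), to be poured.
- large_ball_2: One of three large steel grinding balls, 24 mm in diameter; origin at its centre. Starts in the tray's bay (+,+), to be poured.
- medium_ball_0: One of three medium steel grinding balls, 18 mm in diameter; origin at its centre. Starts in the tray's bay (-,+), must stay.
- medium_ball_1: One of three medium steel grinding balls, 18 mm in diameter; origin at its centre. Starts in the tray's bay (-,+), must stay.
- medium_ball_2: One of three medium steel grinding balls, 18 mm in diameter; origin at its centre. Starts in the tray's bay (-,+), must stay.
- small_ball_0: One of three small steel grinding balls, 15 mm in diameter; origin at its centre. Starts in the tray's bay (+,-), must stay.
- small_ball_1: One of three small steel grinding balls, 15 mm in diameter; origin at its centre. Starts in the tray's bay (+,-), must stay.
- small_ball_2: One of three small steel grinding balls, 15 mm in diameter; origin at its centre. Starts in the tray's bay (+,-), must stay.
- beaker: Bystander: small glass beaker, 44 mm wide, 58 mm high, loose; origin in the middle of its underside.
- tape_roll: Bystander: roll of label tape lying flat, 55 mm wide, 19 mm high, loose; origin in the middle of its underside.
- reagent_bottle: Bystander: small reagent bottle with a white cap, 40 mm wide, 62 mm high, loose; origin in the middle of its underside.

How it is judged:
By the outcome, as a careful person would: the job done as asked, in the order asked, and still so for the second after the job is handed in, with the robot touching nothing.
It also fails if it takes over 72 s, if anything falls off the work surface, if the arm or the gripper's body presses on something with over 40 N, if the wrist force passes 120 N, or if a joint passes its speed limit or range.

ROBOT

A 7-joint arm with a two-finger parallel gripper is mounted at the origin on a cart in front of the work surface, level with it; the furniture and walls round the work are solid. World frame = base frame: x ahead of the robot, y to its left, z up, the work surface at z = 0. Lengths are in m, angles in degrees, forces in N, time in s.
With the tool pointing down it reaches from about 0.4 to 0.75 m from the base axis. Payload 19.5 kg.
Tool frame: the origin (TCP) lies on the centre line of the jaws, within the pads' length; the fingertips stand 19 mm ahead of it and the grasp point (between the pads) is the TCP; z points along the fingers, y is the direction in which the jaws open and shut (so a half turn about z gives the same grasp; the last joint's range is limited). The gripper opens to 85 mm and grips with 20 to 120 N. Pads are 22 mm wide; open, the fingers measure 114 mm over their backs; the gripper's body (76 mm by 85 mm) begins 54 mm behind the grasp point. The pads swing forward as they close: fully open they stand 13 mm farther back than shut.
Start: joints at [68.829, 40.479, -1.581, 85.061, 1.261, 54.483, -4.326], TCP at [0.185, -0.544, 0.25] pointing down, gripper open.
Joint ranges: [-155.06, 155.06], [-18.47, 123.98], [-90, 86.84], [0, 140.48], [-83.41, 263.41], [0, 116], [-161.91, 161.91]. Speed limits (degrees/s): [108.29, 108.29, 147.25, 147.25, 172.46, 172.46, 172.46].

INTERFACE

Orientations are given as [roll, pitch, yaw] about the fixed x, y, z axes, in that order (R = Rz(yaw) Ry(pitch) Rx(roll)).
In Python, from workcell import robot gives the robot as it stands.
- The arm moves only by the tool send_rows, never from a script. Its argument "moves" is a list of rows, each a list of 7 numbers: the shift along the world's x, y, z in cm, then the turn, a rotation vector about the world's x, y, z in rad, then the finger opening in cm, from 0 to 8.54. In form: [[x, y, z, rx, ry, rz, hand], ...]. A call has 1 to 10 rows; each row is the pose to reach, as a shift and turn from the pose commanded when the call began; what a row does not reach only later rows make up. A row lasts 1/8 s, in which the tool goes at most 62.5 mm and 10.7 degrees, less where a joint would pass 70% of its speed; a pose out of reach is approached as far as the arm can. A call with a gripper value outside its range is refused whole. The fingers move at their own pace and stop on an object; "newtons" is the grip in N (left out, the last holds). Time passes only in rows, so rows that repeat a pose let the fingers close. It gives the time, the measured TCP pose, the force and the opening at its end, in the units of the state.
- robot.get_state(): the state, without advancing time (a new reading comes with each control period).
- robot.read_camera(name): name is "scene" or "top" or "wrist"; returns a dict with "frame" (400x640x3 uint8, blue, green, red), "depth" (400x640 float32, m along the optical axis (not along the pixel's ray), 0 where there is no reading), "K" (3x3 intrinsics, pixels), "D" ([k1, k2, p1, p2, k3] as OpenCV has them; the pictures are not rectified), "R" (3x3) and "t" (3): a world point X has camera coordinates R X + t. Camera axes: x right, y down, z forward; pixel columns grow to the right and rows downward; lengths in m; the calibration is good to about 2 mm. A picture is of the moment at which its call begins.
- robot.close_job(): hands the job in, once; it reports no verdict.
The state is a dict: "clock": time; "q": joint angles; "qvel": joint speeds; "effort": joint torques, N m; "position": TCP position; "orientation": TCP orientation; "ft_force": force on the tool from outside, world axes, zero at the start; "torque": the same for the moment, N m; "gripper_width": opening from 0.0 (shut) to 1.0 (fully open).
Only numpy, scipy, OpenCV 4.12 (cv2) and the standard library are available. Lean on these libraries where they do the work, as an engineer would, in place of code of your own. Each camera call takes 0.05 s, during which the arm holds its last target. There are 200 camera calls.

## Working session

There is one attempt and no reset: what is moved stays moved. The work goes in short steps, Python scripts to look and compute and a tool call to move; the robot and the scene stay as the last step left them, time stands still between calls to the robot, and variables do not carry over. Pictures are saved under pics/ and viewed, about 8 in all and at most 12, crops included, and the job is handed in when it is done.

Besides the shell and the picture viewer there is one more tool, called after ">>>" as a command line: name --pt "numbers of a row" for each row, then --argument value for the rest. send_rows: Moves the arm, as the interface text tells. Its arguments: {"type":"object","properties":{"moves":{"type":"array"},"newtons":{"type":"number"}},"required":["moves"]}

```bash
ls; mkdir -p pics; cat > h.py <<'E'
import numpy as np, cv2
from workcell import robot
def world(c,uv,z=None):
    """pixels -> world by depth (z None) or onto plane z"""
    uv=np.atleast_2d(np.array(uv,float))
    n=cv2.undistortPoints(uv.reshape(-1,1,2),c["K"],c["D"]).reshape(-1,2)
    r=np.c_[n,np.ones(len(n))]
    R,t=np.array(c["R"]),np.array(c["t"]).reshape(3)
    if z is None:
        d=np.array([c["depth"][int(round(v)),int(round(u))] for u,v in uv])
        return (r*d[:,None]-t)@R
    o=-R.T@t; w=r@R
    return o+w*((z-o[2])/w[:,2])[:,None]
E
python3 - <<'E'
from h import *
import pickle
for n in ("top","scene"):
    c=robot.read_camera(n); pickle.dump(c,open(n+".pkl","wb")); cv2.imwrite(f"pics/{n}0.png",c["frame"])
    print(n,-np.array(c["R"]).T@np.array(c["t"]).ravel(),c["K"])
print(robot.get_state())
E
```

```text
pics
top [0.48433285 0.07923117 1.04196478] [[405.0548249    0.         311.90542924]
 [  0.         405.0548249  192.85482167]
 [  0.           0.           1.        ]]
scene [-0.38280878 -0.63093003  0.60654924] [[434.24835042   0.         314.09562851]
 [  0.         434.24835042 197.76878837]
 [  0.           0.           1.        ]]
{'clock': 0.1, 'q': array([68.82897595, 40.50716629, -1.58179727, 85.07946834,  1.26108593,
       54.48225428, -4.32769397]), 'qvel': array([ 0.0254522 , -0.08874547,  0.03221844, -0.0650979 , -0.11288933,
        0.0801312 , -0.00653318]), 'effort': array([ 4.58214985e-03, -8.84292984e+01,  1.23789288e+00, -2.36451030e+01,
        1.71215460e-02,  5.12486717e-03,  7.82447728e-06]), 'position': array([ 0.18506132, -0.54419631,  0.24991556]), 'orientation': array([-1.79948509e+02,  2.27739837e-03,  1.87797760e+01]), 'ft_force': array([-0.6612706 , -0.49343024, -0.4470203 ]), 'torque': array([-0.01519338,  0.02689031, -0.02541392]), 'gripper_width': 1.0055150884481205}
```

View pics/top0.png

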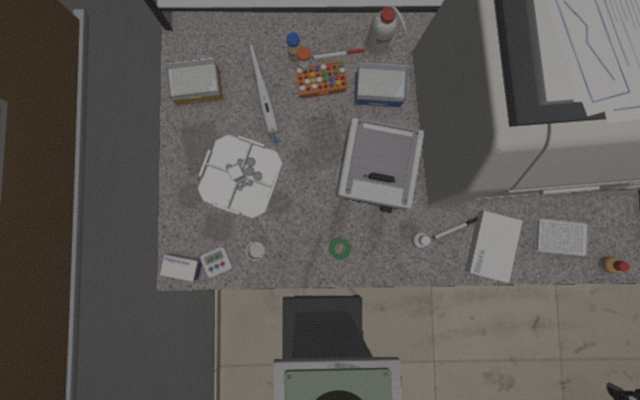

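View pics/scene0.png

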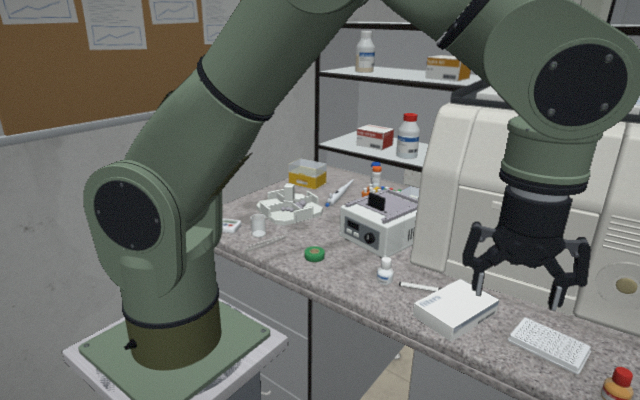

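Top view: up is +x and left is +y. The tray is at about (240,177), the mill at (382,163), the fin at (380,178), the beaker at (257,250), the tape at (340,248) and the bottle at (422,240). A tall instrument stands right of x=415 px.

```bash
python3 - <<'E'
import pickle
from h import *
c=pickle.load(open("top.pkl","rb"))
f=c["frame"][110:260,185:435]
cv2.imwrite("pics/crop.png",cv2.convertScaleAbs(cv2.resize(f,None,fx=3.2,fy=3.2,interpolation=cv2.INTER_CUBIC),alpha=1.5))
h,w=c["depth"].shape
V,U=np.mgrid[0:h,0:w]
P=world(c,np.c_[U.ravel(),V.ravel()]).reshape(h,w,3)
np.save("P.npy",P)
Z=P[...,2]
def reg(m,name):
    n,l,s,ce=cv2.connectedComponentsWithStats(m.astype(np.uint8))
    for i in range(1,n):
        if s[i,4]>8:
            q=P[l==i]; print(name,s[i],ce[i].round(1),q.mean(0).round(4),q.min(0).round(3),q.max(0).round(3))
win=np.zeros((h,w),bool); win[110:260,185:435]=1
reg(win&(Z>.08)&(Z<.1)&(U<300),"post")
reg(win&(Z>.135)&(Z<.2)&(U>335)&(U<412),"fin")
reg(win&(Z>.1)&(Z<.2)&(U>335)&(U<412),"mill")
m=win&(Z>.1)&(Z<.2)&(U>335)&(U<415)
p=P[m][:,:2].astype(np.float32); print(cv2.minAreaRect(p))
reg(win&(Z>.012)&(Z<.08)&(V>220),"by")
m=win&(Z>.008)&(Z<.06)&(U>195)&(U<285)&(V>130)&(V<222)
print("tray",cv2.minAreaRect(P[m][:,:2].astype(np.float32)))
E
```

```text
post [227 164  17  16 169] [234.9 171.5] [0.6165 0.2377 0.0904] [0.599 0.22  0.081] [0.635 0.257 0.095]
fin [369 172  25  10 148] [381.1 176.3] [ 0.5942 -0.0966  0.1485] [ 0.585 -0.123  0.135] [ 0.604 -0.07   0.155]
mill [ 338  117   74   91 5411] [377.7 162.5] [ 0.6318 -0.0971  0.1103] [ 0.527 -0.18   0.1  ] [ 0.743 -0.004  0.155]
((0.6342912316322327, -0.1051899716258049), (0.17462611198425293, 0.18877604603767395), 78.57987976074219)
by [413 232  18  16 231] [421.2 239.3] [ 0.45   -0.2121  0.0427] [ 0.43  -0.233  0.013] [ 0.468 -0.198  0.066]
by [329 238  22  22 316] [339.1 248.1] [ 0.43   -0.0114  0.018 ] [ 0.403 -0.039  0.013] [0.455 0.014 0.023]
by [245 241  20  19 124] [253.8 250.8] [0.4279 0.199  0.0449] [0.409 0.175 0.012] [0.45  0.219 0.061]
by [185 246  45  14 304] [212.  254.7] [0.4184 0.3057 0.018 ] [0.407 0.265 0.012] [0.44  0.371 0.057]
tray ((0.6386780738830566, 0.2308080494403839), (0.18646448850631714, 0.23251305520534515), 70.38101196289062)
```

View pics/crop.png

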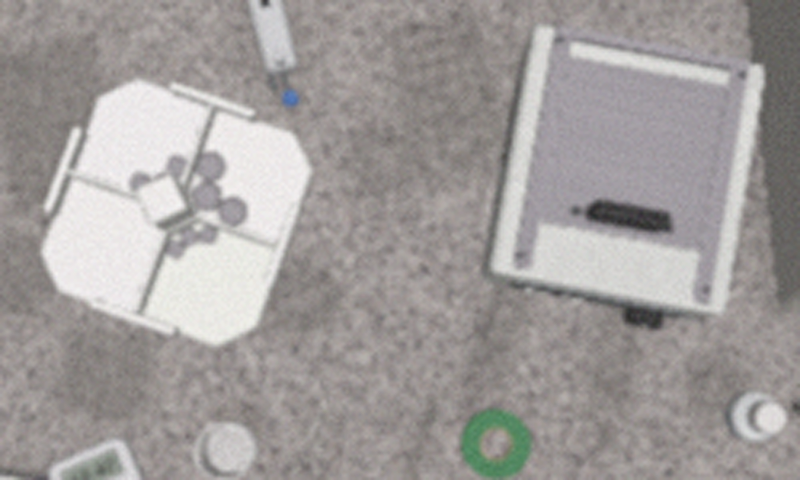

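```bash
python3 - <<'E'
import pickle
from h import *
c=pickle.load(open("top.pkl","rb")); P=np.load("P.npy"); Z=P[...,2]
cr=lambda x,y:(x/3.2+185-.35,y/3.2+110-.35)
def line(a,b,z):
    A,B=world(c,[cr(*a),cr(*b)],z); d=B-A; return A.round(4),B.round(4),np.degrees(np.arctan2(d[1],d[0])).round(1)
print("trayx top wall",line((172,88),(253,113),.04),"bottom",line((95,303),(172,330),.04),"trayy left",line((48,210),(75,130),.04))
print("div y",line((150,300),(167,225),.036), line((186,180),(213,110),.036),"div x",line((68,175),(135,195),.036))
print("post top",world(c,[cr(162,200)],.092))
print("mill rails",line((500,270),(545,30),.116),line((718,310),(760,68),.116))
g=c["frame"].max(2); m=((g<45)&(Z>.13)&(Z<.17)).astype(np.uint8); m[:,:360]=0;m[:,405:]=0
ys,xs=np.nonzero(m); p=world(c,np.c_[xs,ys],.153)[:,:2].astype(np.float32); print("fin",len(xs),cv2.minAreaRect(p),Z[m>0].max())
for a in ((620,120),(620,180),(620,255),(625,205),(650,60),(640,130)):
    u,v=cr(*a); print(a,world(c,[(u,v)]).round(3))
print("instrument")
for v in (60,100,140,180):
    print(v,[tuple(P[v,u].round(2)) for u in (418,430,450,480,520,600)])
print("low x", [tuple(P[v,480].round(2)) for v in (185,195,200,205)])
E
```

```text
trayx top wall (array([0.71  , 0.2375, 0.04  ]), array([0.6897, 0.1745, 0.04  ]), np.float64(-107.9)) bottom (array([0.5426, 0.2962, 0.04  ]), array([0.521 , 0.2372, 0.04  ]), np.float64(-110.1)) trayy left (array([0.615 , 0.3328, 0.04  ]), array([0.6774, 0.3125, 0.04  ]), np.float64(-18.0))
div y (array([0.5446, 0.2548, 0.036 ]), array([0.6028, 0.2419, 0.036 ]), np.float64(-12.6)) (array([0.638 , 0.2272, 0.036 ]), array([0.6932, 0.2061, 0.036 ]), np.float64(-20.9)) div x (array([0.6428, 0.3186, 0.036 ]), array([0.6266, 0.2667, 0.036 ]), np.float64(-107.4))
post top [[0.61476985 0.23648846 0.092     ]]
mill rails (array([ 0.5583, -0.0092,  0.116 ]), array([ 0.7335, -0.0455,  0.116 ]), np.float64(-11.7)) (array([ 0.5276, -0.1655,  0.116 ]), array([ 0.704 , -0.2022,  0.116 ]), np.float64(-11.7))
fin 79 ((0.5917129516601562, -0.09449179470539093), (0.052187882363796234, 0.010101749561727047), 77.98648071289062) 0.1534804671251269
(620, 120) [[ 0.668 -0.1    0.109]]
(620, 180) [[ 0.623 -0.099  0.11 ]]
(620, 255) [[ 0.569 -0.098  0.105]]
(625, 205) [[ 0.6   -0.094  0.149]]
(650, 60) [[ 0.
[... 976 characters left out ...]
at64(0.35)), (np.float64(0.62), np.float64(-0.27), np.float64(0.4)), (np.float64(0.62), np.float64(-0.41), np.float64(0.4))]
180 [(np.float64(0.6), np.float64(-0.22), np.float64(0.0)), (np.float64(0.59), np.float64(-0.23), np.float64(0.06)), (np.float64(0.58), np.float64(-0.24), np.float64(0.19)), (np.float64(0.57), np.float64(-0.25), np.float64(0.31)), (np.float64(0.57), np.float64(-0.33), np.float64(0.3)), (np.float64(0.57), np.float64(-0.49), np.float64(0.28))]
low x [(np.float64(0.56), np.float64(-0.25), np.float64(0.29)), (np.float64(0.55), np.float64(-0.3), np.float64(0.2)), (np.float64(0.55), np.float64(-0.38), np.float64(0.01)), (np.float64(0.53), np.float64(-0.38), np.float64(0.0))]
```

>>> send_rows --pt "3 4 0 0 0 0.1 8.5" --pt "7 10 0 0 0 0.25 8.5" --pt "12 17 0 0 0 0.43 8.5" --pt "17 24 0 0 0 0.6 8" --pt "21 31 0 0 0 0.78 7" --pt "25 36 0 0 0 0.92 6" --pt "29 39 0 0 0 1.04 6" --pt "33 41 0 0 0 1.04 6" --pt "37 43 0 0 0 1.04 6" --pt "40.8 44.9 0 0 0 1.04 6"

```text
clock: 1.35
position: [0.591, -0.0958, 0.2503]
orientation: [-180.0, 0.0, 78.4]
ft_force: [-0.4, -1.5, 0.1]
gripper_width: 0.704
```

>>> send_rows --pt "0 0 0 0 0 0 6" --pt "0 0 0 0 0 0 6"

```text
clock: 1.6
position: [0.589, -0.0977, 0.2498]
orientation: [-179.9, 0.0, 78.4]
ft_force: [-0.2, 1.1, -0.3]
gripper_width: 0.703
```

```bash
python3 - <<'E'
from h import *
for _ in range(2):
    c=robot.read_camera("wrist"); s=robot.get_state(); print(s["position"],s["orientation"],s["qvel"].round(1)[:3])
cv2.imwrite("pics/w1.png",c["frame"])
h,w=c["depth"].shape; V,U=np.mgrid[0:h,0:w]
P=world(c,np.c_[U.ravel(),V.ravel()]).reshape(h,w,3)
m=(P[...,2]>.143)&(P[...,2]<.16)
n,l,st,ce=cv2.connectedComponentsWithStats(m.astype(np.uint8))
for i in range(1,n):
    if st[i,4]>100: q=P[l==i]; print(st[i],q[:,2].mean(),cv2.minAreaRect(q[:,:2].astype(np.float32)))
E
```

```text
[ 0.58886625 -0.0981159   0.25015174] [-1.79952701e+02  3.73091218e-02  7.83162694e+01] [ 0.7 -0.6 -0.1]
[ 0.58886996 -0.09826514  0.25039431] [-1.79973897e+02  3.33882000e-02  7.82981998e+01] [ 0.2 -0.1 -0.2]
[312 166  15  63 860] 0.14946899991036963 ((0.5936373472213745, -0.09598356485366821), (0.054832641035318375, 0.011820889078080654), 78.2750244140625)
[ 483  255  157   48 2166] 0.1516221796152545 ((0.8025780916213989, -0.21721474826335907), (0.14469754695892334, 0.0038727466017007828), 4.0916547775268555)
[303 314  77  21 606] 0.14896229566910055 ((0.5888375043869019, -0.23194080591201782), (0.0792040228843689, 0.0033710587304085493), 3.4434890747070312)
```

View pics/w1.png

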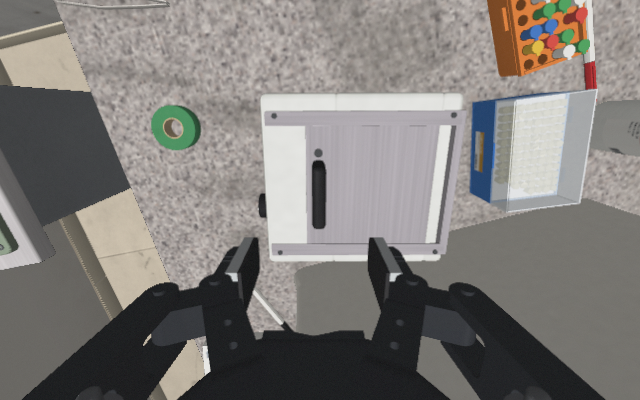

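The wrist view shows the fin at (319,194) between the rails, shutter shut, jaws open to either side in x. It measures (0.594, -0.096).

>>> send_rows --pt "0.5 0.2 -2 0 0 0 6" --pt "0.5 0.2 -5 0 0 0 6" --pt "0.5 0.2 -8 0 0 0 6" --pt "0.5 0.2 -10 0 0 0 6" --pt "0.5 0.2 -11.5 0 0 0 6" --pt "0.5 0.2 -11.5 0 0 0 6" --pt "0.5 0.2 -11.5 0 0 0 0.5" --pt "0.5 0.2 -11.5 0 0 0 0.5" --pt "0.5 0.2 -11.5 0 0 0 0.5" --pt "0.5 0.2 -11.5 0 0 0 0.5" --newtons 60

```text
clock: 2.95
position: [0.5947, -0.0953, 0.1359]
orientation: [180.0, 0.0, 78.4]
ft_force: [-1.9, -0.2, 6.4]
gripper_width: 0.133
```

>>> send_rows --pt "0 0 0 0 0 0 0.5" --pt "0 0 0 0 0 0 0.5" --pt "0 0 0 0 0 0 0.5"

```text
clock: 3.32
position: [0.5948, -0.0953, 0.1359]
orientation: [180.0, 0.0, 78.4]
ft_force: [-2.5, -0.2, 6.5]
gripper_width: 0.136
```

>>> send_rows --pt "-0.6 0.1 0 0 0 0 0.5" --pt "-1.6 0.3 0 0 0 0 0.5" --pt "-2.9 0.6 0 0 0 0 0.5" --pt "-4.2 0.9 0 0 0 0 0.5" --pt "-5.5 1.15 0 0 0 0 0.5" --pt "-6.8 1.4 0 0 0 0 0.5" --pt "-8 1.65 0 0 0 0 0.5" --pt "-9 1.85 0 0 0 0 0.5" --pt "-9.6 2 0 0 0 0 0.5" --pt "-9.6 2 0 0 0 0 0.5"

```text
clock: 4.58
position: [0.5023, -0.0766, 0.136]
orientation: [179.5, -0.0, 78.3]
ft_force: [28.6, -11.8, -14.3]
gripper_width: 0.128
```

>>> send_rows --pt "-0.2 0.05 0 0 0 0 0.5" --pt "-0.4 0.1 0 0 0 0 0.5" --pt "-0.4 0.1 0 0 0 0 0.5"

```text
clock: 4.95
position: [0.5021, -0.0765, 0.1361]
orientation: [179.0, -0.1, 78.3]
ft_force: [57.4, -21.7, -36.8]
gripper_width: 0.13
```

>>> send_rows --pt "0.45 -0.1 0 0 0 0 0.5" --pt "0.75 -0.15 0 0 0 0 0.5" --pt "0.75 -0.15 0 0 0 0 5" --pt "0.75 -0.15 0 0 0 0 5" --pt "0.75 -0.15 0 0 0 0 5" --pt "0.75 -0.15 0 0 0 0 5" --pt "0.75 -0.15 3 0 0 0 5" --pt "0.75 -0.15 7 0 0 0 5" --pt "0.75 -0.15 11 0 0 0 5" --pt "0.75 -0.15 15 0 0 0 8"

```text
clock: 6.2
position: [0.5019, -0.0757, 0.2867]
orientation: [-180.0, -0.0, 78.4]
ft_force: [1.0, -0.3, 0.2]
gripper_width: 0.783
```

```bash
python3 - <<'E'
from h import *
c=robot.read_camera("wrist"); s=robot.get_state(); print(s["position"],s["orientation"],s["q"].round(1))
cv2.imwrite("pics/w2.png",c["frame"])
h,w=c["depth"].shape; V,U=np.mgrid[0:h,0:w]
P=world(c,np.c_[U.ravel(),V.ravel()]).reshape(h,w,3); X,Y,Z=P[...,0],P[...,1],P[...,2]
m=(Z<.09)&(X>.55)&(X<.73)&(Y>-.18)&(Y<-.03)
m=cv2.erode(m.astype(np.uint8),np.ones((3,3)))
n,l,st,ce=cv2.connectedComponentsWithStats(m)
for i in range(1,n):
    if st[i,4]>200: print(st[i],ce[i])
m=(Z>.143)&(Z<.16)&(X<.56)&(Y>-.15)&(Y<0)
if m.any(): print("fin",cv2.minAreaRect(P[m][:,:2].astype(np.float32)))
E
```

```text
[ 0.50311127 -0.0756827   0.29109095] [ 1.79683939e+02 -4.15540764e-02  7.83698209e+01] [ 13.8  32.2 -15.5  94.9  10.2  53.9 -17.1]
[ 414  133   80   86 5543] [451.61284503 174.57766552]
fin ((0.5023741722106934, -0.07741693407297134), (0.05433947965502739, 0.011100837960839272), 78.2321548461914)
```

View pics/w2.png

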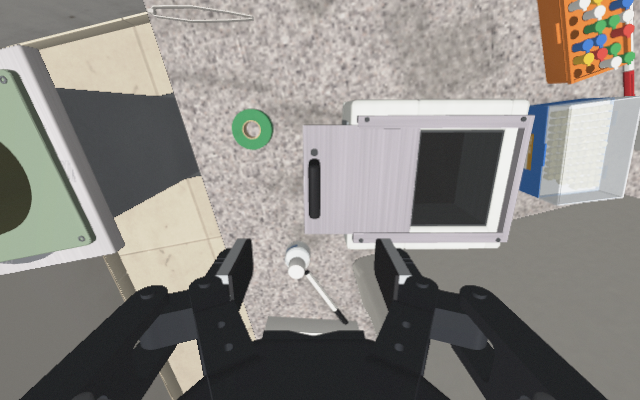

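The shutter is open: the dark hatch spans about (420,130), (503,137), (490,227), (412,225), with the fin at (315,190).

```bash
python3 - <<'E'
from h import *
c=robot.read_camera("wrist"); g=cv2.cvtColor(c["frame"],cv2.COLOR_BGR2GRAY)
m=(g<75).astype(np.uint8); m[:,:405]=0; m[:,515:]=0; m[:120]=0; m[240:]=0
n,l,st,ce=cv2.connectedComponentsWithStats(m); i=1+st[1:,4].argmax()
ys,xs=np.nonzero(l==i); p=world(c,np.c_[xs,ys],.105)[:,:2].astype(np.float32)
print(st[i],cv2.minAreaRect(p))
print(world(c,[(420,130),(503,137),(490,227),(412,225)],.105).round(4), world(c,[(420,130),(503,137),(490,227),(412,225)],.105).mean(0))
# tray post from top view is in top.pkl: rect of post top
import pickle
c=pickle.load(open("top.pkl","rb")); P=np.load("P.npy"); Z=P[...,2]
m=(Z>.085)&(Z<.1)&(P[...,1]>.2)&(P[...,1]<.28)&(P[...,0]>.58)&(P[...,0]<.66)
print("post",cv2.minAreaRect(P[m][:,:2].astype(np.float32)),P[m].mean(0))
E
```

```text
[ 408  132   89   91 6902] ((0.6568054556846619, -0.10878577083349228), (0.10622745007276535, 0.08769959956407547), 78.54552459716797)
[[ 0.6281 -0.0466  0.105 ]
 [ 0.717  -0.0724  0.105 ]
 [ 0.7012 -0.1787  0.105 ]
 [ 0.6085 -0.1568  0.105 ]] [ 0.66370576 -0.11363574  0.105     ]
post ((0.616661012172699, 0.2383081167936325), (0.029186900705099106, 0.029893994331359863), 25.937145233154297) [0.61664037 0.23797205 0.09065779]
```

>>> send_rows --pt "2 1 1 0 0 -0.1 8.5" --pt "5 2 1 0 0 -0.25 8.5" --pt "8 3 1 0 0 -0.4 8.5" --pt "10 3.5 1 0 0 -0.55 8.5" --pt "12 3.7 1 0 0 -0.7 8.5" --pt "12.2 3.7 1 0 0 -0.85 8.5" --pt "12.2 3.7 1 0 0 -0.906 8.5" --pt "12.2 3.7 1 0 0 -0.906 8.5"

```text
clock: 7.3
position: [0.624, -0.0387, 0.2947]
orientation: [-180.0, 0.0, 26.5]
ft_force: [0.7, -0.1, 0.5]
gripper_width: 0.994
```

>>> send_rows --pt "0 0 0 0.1 0.05 0 8.5" --pt "0 0 0 0.2 0.1 0 8.5" --pt "0 0 0 0.3 0.15 0 8.5" --pt "0 0 0 0.4 0.2 0 8.5" --pt "0 0 0 0.5 0.245 0 8.5" --pt "0 0 0 0.5 0.245 0 8.5" --pt "0 0 0 0.5 0.245 0 8.5"

```text
clock: 8.18
position: [0.6242, -0.0383, 0.2954]
orientation: [-148.2, -0.2, 26.5]
ft_force: [0.7, 0.2, 0.3]
gripper_width: 0.992
```

```bash
python3 - <<'E'
from h import *
c=robot.read_camera("top"); s=robot.get_state(); print(s["position"],s["orientation"],s["q"].round(1),s["ft_force"])
cv2.imwrite("pics/t2.png",c["frame"])
E
```

```text
[ 0.62413665 -0.03812775  0.29576731] [-148.21569161   -0.23988923   26.48070042] [ 14.8  55.7 -10.5  47.1 -17.5  95.8 -55. ] [0.32428666 0.08785434 1.39321454]
```

The tilted pouring pose is reachable, so I go to the tray.

>>> send_rows --pt "0 1 0 -0.1 -0.05 0 8.5" --pt "0 3 0 -0.2 -0.1 0 8.5" --pt "0 7 0 -0.3 -0.15 0 8.5" --pt "-0.2 12 0 -0.4 -0.2 0 8.5" --pt "-0.3 17 0 -0.5 -0.245 0 8.5" --pt "-0.5 22 -1 -0.5 -0.245 0 8.5" --pt "-0.7 26 -2.5 -0.5 -0.245 0 8.5" --pt "-0.7 27.6 -4 -0.5 -0.245 0 8.5" --pt "-0.7 27.6 -4 -0.5 -0.245 0 8.5" --pt "-0.7 27.6 -4 -0.5 -0.245 0 8.5"

```text
clock: 9.48
position: [0.6176, 0.2357, 0.2562]
orientation: [179.9, -0.1, 26.4]
ft_force: [0.9, -0.5, -0.4]
gripper_width: 0.995
```

```bash
python3 - <<'E'
from h import *
c=robot.read_camera("wrist"); s=robot.get_state(); print(s["position"],s["orientation"],s["q"].round(1),s["ft_force"])
cv2.imwrite("pics/w3.png",c["frame"])
h,w=c["depth"].shape; V,U=np.mgrid[0:h,0:w]
P=world(c,np.c_[U.ravel(),V.ravel()]).reshape(h,w,3); X,Y,Z=P[...,0],P[...,1],P[...,2]
m=(Z>.087)&(Z<.1)&(Y>.19)&(Y<.29)&(X>.57)&(X<.67)
print("post",m.sum(),cv2.minAreaRect(P[m][:,:2].astype(np.float32)),P[m].mean(0))
E
```

```text
[0.61769246 0.23569755 0.25625417] [ 1.79952674e+02 -7.07767430e-02  2.63687340e+01] [-24.8  48.8   2.7  63.6  -2.2  67.6 -85.7] [ 0.09236017 -1.28241592 -0.03600982]
post 753 ((0.6156435608863831, 0.23927734792232513), (0.03012661077082157, 0.02925444394350052), 25.787090301513672) [0.61628617 0.23982594 0.09110006]
```

View pics/w3.png

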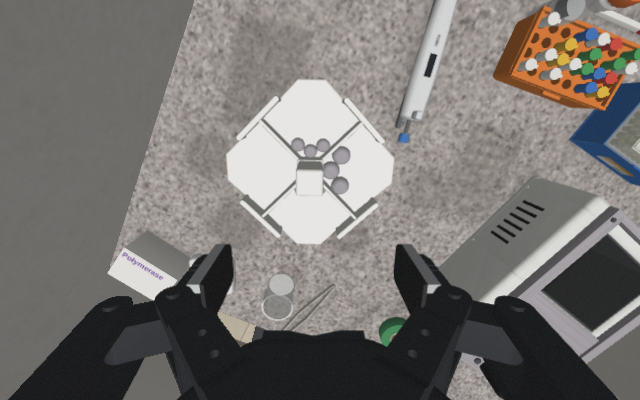

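The large balls are at (340,155), (330,170) and (340,186), in the bay whose corner points right, along the jaw axis. The post is at (309,180).

>>> send_rows --pt "-0.2 0.4 -3 0 0 0 8.5" --pt "-0.2 0.4 -7 0 0 0 8.5" --pt "-0.2 0.4 -11 0 0 0 8.5" --pt "-0.2 0.4 -14 0 0 0 8.5" --pt "-0.2 0.4 -16.5 0 0 0 8.5" --pt "-0.2 0.4 -18 0 0 0 8" --pt "-0.2 0.4 -18.1 0 0 0 6" --pt "-0.2 0.4 -18.1 0 0 0 5" --pt "-0.2 0.4 -18.1 0 0 0 4" --pt "-0.2 0.4 -18.1 0 0 0 3" --newtons 40

```text
clock: 10.78
position: [0.6156, 0.2409, 0.075]
orientation: [180.0, -0.1, 26.4]
ft_force: [-1.3, -2.5, 7.2]
gripper_width: 0.354
```

>>> send_rows --pt "0 0 0 0 0 0 2" --pt "0 0 0 0 0 0 2" --pt "0 0 0 0 0 0 2" --pt "0 0 0 0 0 0 2" --newtons 100

```text
clock: 11.28
position: [0.6157, 0.241, 0.0753]
orientation: [180.0, -0.1, 26.4]
ft_force: [-1.5, -2.9, 10.7]
gripper_width: 0.343
```

>>> send_rows --pt "0 0 0.3 0 0 0 2" --pt "0 0 1 0 0 0 2" --pt "0 0 2.2 0 0 0 2" --pt "0 0 4 0 0 0 2" --pt "0 0 6.2 0 0 0 2" --pt "0 0 8.4 0 0 0 2" --pt "0 0 10.6 0 0 0 2" --pt "0 0 12.8 0 0 0 2" --pt "0 -0.3 15 0 0 0 2" --pt "0 -0.9 16.4 0 0 0 2"

```text
clock: 12.52
position: [0.6152, 0.2322, 0.2402]
orientation: [-180.0, -0.1, 26.5]
ft_force: [-0.1, 0.1, -7.6]
gripper_width: 0.341
```

>>> send_rows --pt "0 -1 0.6 0 0 0 2" --pt "0 -2.3 0.6 0 0 0 2" --pt "0 -4 0.6 0 0 0 2" --pt "-0.1 -5.9 0.6 0 0 0 2" --pt "-0.2 -7.8 0.6 0 0 0 2" --pt "-0.3 -9.7 0.6 0 0 0 2" --pt "-0.4 -11.6 0.6 0 0 0 2" --pt "-0.5 -13.3 0.6 0 0 0 2" --pt "-0.6 -14.7 0.6 0 0 0 2" --pt "-0.6 -16 0.6 0 0 0 2"

```text
clock: 13.78
position: [0.6091, 0.0715, 0.2443]
orientation: [-180.0, -0.0, 26.5]
ft_force: [0.5, -0.5, -6.6]
gripper_width: 0.338
```

```bash
python3 - <<'E'
from h import *
c=robot.read_camera("wrist"); s=robot.get_state(); print(s["position"],s["orientation"],s["q"].round(1),s["ft_force"],s["torque"],s["gripper_width"])
cv2.imwrite("pics/w4.png",c["frame"])
E
```

```text
[0.60919798 0.06946135 0.24432172] [1.79937914e+02 2.61812232e-02 2.63660085e+01] [-10.1  44.4   1.2  76.9  -0.9  58.7 -72.4] [ 0.60012674 -3.37851702 -5.33205626] [-0.31786237 -0.0673515   0.01487321] 0.34027914105457496
```

View pics/w4.png

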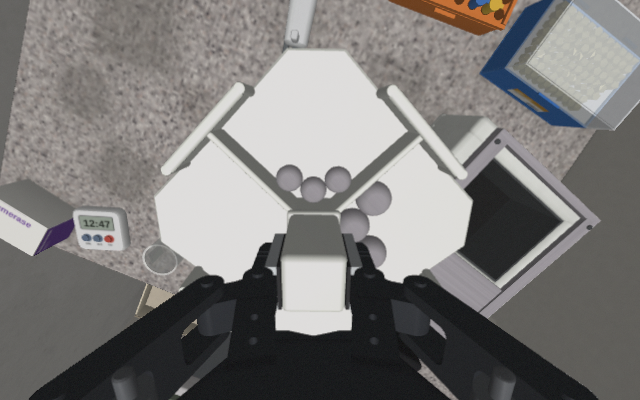

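The tray hangs level. Large balls are at (374,198), (355,223) and (370,250), and medium balls at (290,178), (313,189) and (338,180) in their own bay. The large spout (470,210) faces the hatch.

>>> send_rows --pt "-0.1 -0.5 0 0 0 0 2" --pt "-0.2 -1.4 0 0 0 0 2" --pt "-0.3 -2.5 0 0 0 0 2" --pt "-0.4 -3.7 0 0 0 0 2" --pt "-0.6 -4.8 0 0 0 0 2" --pt "-0.7 -5.6 0 0 0 0 2" --pt "-0.7 -6 0 0 0 0 2" --pt "-0.7 -6.1 0 0 0 0 2" --pt "-0.7 -6.1 0 0 0 0 2" --pt "-0.7 -6.1 0 0 0 0 2"

```text
clock: 15.08
position: [0.6021, 0.0115, 0.2442]
orientation: [-180.0, -0.0, 26.5]
ft_force: [0.2, 0.8, -5.8]
gripper_width: 0.337
```

```bash
python3 - <<'E'
from h import *
c=robot.read_camera("wrist"); s=robot.get_state(); print(s["position"],s["orientation"])
cv2.imwrite("pics/w5.png",c["frame"])
# lip: right edge of tray in picture; geometric lip and its pixel for check
R,t=np.array(c["R"]),np.array(c["t"]).ravel()
d=np.array([.441,-.897,0]); T=s["position"]
for nm,X in (("lip",T+d*.112-[0,0,.058]),("hatch",np.array([.66,-.111,.105]))):
    print(nm,X.round(4),cv2.projectPoints(X[None],cv2.Rodrigues(R)[0],t,c["K"],np.array(c["D"]))[0].ravel())
E
```

```text
[0.60212425 0.01154175 0.24422973] [-1.79986667e+02 -3.76994526e-03  2.64813983e+01]
lip [ 0.6515 -0.0889  0.1862] [472.99344827 221.62387781]
hatch [ 0.66  -0.111  0.105] [451.32845996 191.70789521]
```

View pics/w5.png

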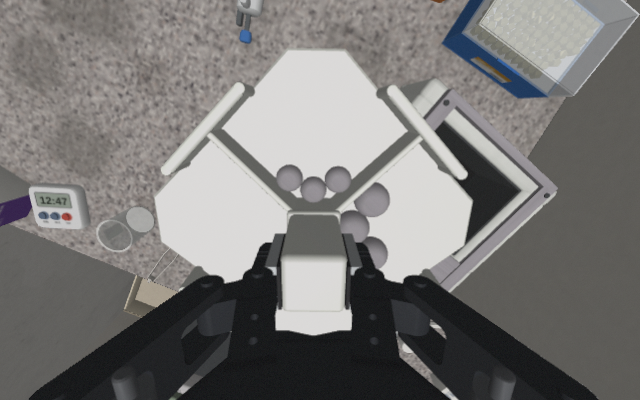

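The lip is at (472,215), over the hatch, as computed. Now I tip slowly about it.

>>> send_rows --pt "0.1 -0.1 0 0.016 0.008 0 2" --pt "0.15 -0.25 0 0.04 0.02 0 2" --pt "0.25 -0.5 0.1 0.08 0.039 0 2" --pt "0.4 -0.8 0.2 0.126 0.062 0 2" --pt "0.5 -1.1 0.35 0.165 0.081 0 2" --pt "0.65 -1.4 0.5 0.2 0.098 0 2" --pt "0.8 -1.65 0.7 0.235 0.116 0 2" --pt "1 -2 0.9 0.275 0.135 0 2" --pt "1.15 -2.3 1.05 0.31 0.152 0 2" --pt "1.3 -2.65 1.2 0.344 0.169 0 2"

```text
clock: 16.38
position: [0.6154, -0.0164, 0.2565]
orientation: [-157.9, -0.2, 26.4]
ft_force: [-0.8, -0.9, -5.2]
gripper_width: 0.336
```

>>> send_rows --pt "0.15 -0.3 0.1 0.032 0.016 0 2" --pt "0.3 -0.6 0.25 0.063 0.031 0 2" --pt "0.45 -0.95 0.4 0.095 0.047 0 2" --pt "0.6 -1.25 0.5 0.126 0.062 0 2" --pt "0.7 -1.4 0.5 0.145 0.071 0 2" --pt "0.7 -1.4 0.5 0.145 0.071 0 2" --pt "0.7 -1.4 0.5 0.145 0.071 0 2" --pt "0.7 -1.4 0.5 0.145 0.071 0 2"

```text
clock: 17.38
position: [0.6221, -0.029, 0.2615]
orientation: [-148.8, -0.2, 26.4]
ft_force: [-0.2, -0.9, -4.3]
gripper_width: 0.335
```

```bash
python3 - <<'E'
from h import *
c=robot.read_camera("wrist"); s=robot.get_state(); print(s["position"],s["orientation"],s["gripper_width"],s["ft_force"])
cv2.imwrite("pics/w6.png",c["frame"])
E
```

```text
[ 0.62211717 -0.02903869  0.2614963 ] [-148.80252437   -0.18386887   26.4374716 ] 0.33661736625232225 [ 0.27647497 -0.27837176 -4.24406624]
```

View pics/w6.png

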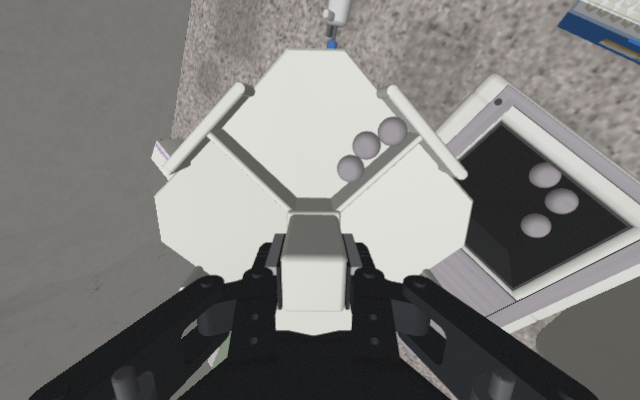

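All three large balls lie in the chamber at (545,175), (562,201) and (535,225). The three medium balls stay in their bay against the divider, at (350,168), (366,145) and (392,130). Now I level the tray slowly.

>>> send_rows --pt "0 0.1 0 -0.015 -0.007 0 2" --pt "-0.1 0.3 0 -0.045 -0.022 0 2" --pt "-0.3 0.6 0 -0.09 -0.044 0 2" --pt "-0.5 1 0 -0.135 -0.066 0 2" --pt "-0.7 1.4 0 -0.18 -0.088 0 2" --pt "-0.9 1.8 0 -0.225 -0.111 0 2" --pt "-1.1 2.2 0 -0.27 -0.133 0 2" --pt "-1.3 2.6 0 -0.315 -0.155 0 2" --pt "-1.5 3 0 -0.36 -0.177 0 2" --pt "-1.7 3.4 0 -0.4 -0.197 0 2"

```text
clock: 18.68
position: [0.6048, 0.0054, 0.2618]
orientation: [-174.5, -0.1, 26.5]
ft_force: [0.9, 0.4, -3.8]
gripper_width: 0.335
```

>>> send_rows --pt "-0.1 0.2 0 -0.04 -0.02 0 2" --pt "-0.2 0.5 0 -0.07 -0.034 0 2" --pt "-0.3 0.7 0 -0.086 -0.043 0 2" --pt "-0.3 0.7 0 -0.089 -0.043 0 2" --pt "-0.3 0.7 0 -0.089 -0.043 0 2" --pt "-0.2 1.2 0 -0.089 -0.043 0 2" --pt "-0.1 2.1 0 -0.089 -0.043 0 2" --pt "0 3.3 0 -0.089 -0.043 0 2" --pt "0.1 4.8 0 -0.089 -0.043 0 2" --pt "0.2 6.5 0 -0.089 -0.043 0 2"

```text
clock: 19.92
position: [0.6071, 0.0712, 0.2613]
orientation: [-180.0, -0.0, 26.5]
ft_force: [-0.3, 0.2, -4.9]
gripper_width: 0.336
```

>>> send_rows --pt "0.1 1.9 0 0 0 0 2" --pt "0.2 3.8 0 0 0 0 2" --pt "0.3 5.7 0 0 0 0 2" --pt "0.4 7.6 0 0 0 0 2" --pt "0.5 9.5 0 0 0 0 2" --pt "0.6 11.4 0 0 0 0 2" --pt "0.7 13 0 0 0 0 2" --pt "0.8 14.2 0 0 0 0 2" --pt "0.8 15 0 0 0 0 2" --pt "0.8 15.3 0 0 0 0 2"

```text
clock: 21.18
position: [0.6151, 0.2229, 0.2612]
orientation: [180.0, 0.0, 26.5]
ft_force: [0.0, -0.1, -4.7]
gripper_width: 0.339
```

```bash
python3 - <<'E'
from h import *
s=robot.get_state(); print(s["position"],s["orientation"],s["gripper_width"],s["ft_force"])
E
```

```text
[0.61512341 0.22290669 0.26123758] [1.79998579e+02 6.19012129e-03 2.64693283e+01] 0.3389902675417867 [ 0.04537034 -0.13205042 -4.73701376]
```

>>> send_rows --pt "0 0.4 -0.4 0 0 0 2" --pt "0 0.9 -1.4 0 0 0 2" --pt "0 1.4 -3 0 0 0 2" --pt "0 1.6 -5 0 0 0 2" --pt "0 1.6 -7.2 0 0 0 2" --pt "0 1.6 -9.4 0 0 0 2" --pt "0 1.6 -11.6 0 0 0 2" --pt "0 1.6 -13.6 0 0 0 2" --pt "0 1.6 -15.2 0 0 0 2" --pt "0 1.6 -16.4 0 0 0 2"

```text
clock: 22.42
position: [0.6149, 0.2387, 0.0961]
orientation: [-180.0, 0.0, 26.5]
ft_force: [0.4, 1.3, -4.7]
gripper_width: 0.338
```

>>> send_rows --pt "0 0 -0.8 0 0 0 2" --pt "0 0 -1.3 0 0 0 2" --pt "0 0 -1.7 0 0 0 2" --pt "0 0 -1.9 0 0 0 2" --pt "0 0 -2 0 0 0 2" --pt "0 0 -2 0 0 0 2"

```text
clock: 23.18
position: [0.6152, 0.2387, 0.0774]
orientation: [-180.0, -0.0, 26.5]
ft_force: [0.2, -0.4, -4.5]
gripper_width: 0.337
```

>>> send_rows --pt "0 0 -0.1 0 0 0 2" --pt "0 0 -0.2 0 0 0 2" --pt "0 0 -0.3 0 0 0 2" --pt "0 0 -0.3 0 0 0 2"

```text
clock: 23.68
position: [0.6151, 0.2388, 0.0753]
orientation: [-180.0, -0.0, 26.5]
ft_force: [-7.3, -1.7, 13.6]
gripper_width: 0.339
```

>>> send_rows --pt "0 0 0.05 0 0 0 3.4" --pt "0 0 0.05 0 0 0 5" --pt "0 0 0.05 0 0 0 7" --pt "0 0 0.05 0 0 0 8" --pt "0 0 0.5 0 0 0 8" --pt "0 0 3 0 0 0 8" --pt "0 0 7 0 0 0 8" --pt "0 0 12 0 0 0 8" --pt "0 0 17 0 0 0 8" --pt "0 0 20 0 0 0 8" --newtons 40

```text
clock: 24.92
position: [0.6154, 0.2388, 0.2773]
orientation: [180.0, -0.2, 26.5]
ft_force: [-0.5, 0.1, -0.4]
gripper_width: 0.94
```

>>> send_rows --pt "-3 -4 1 0 0 0 8" --pt "-7 -10 2 0 0 0 8" --pt "-11 -16 2 0 0 0 8" --pt "-14 -22 2 0 0 0 8" --pt "-16 -26 2 0 0 0 8" --pt "-16 -28 2 0 0 0 8" --pt "-16 -28 2 0 0 0 8" --pt "-16 -28 2 0 0 0 8"

```text
clock: 25.92
position: [0.4553, -0.0406, 0.2944]
orientation: [-180.0, -0.0, 26.5]
ft_force: [-0.5, 0.4, 0.4]
gripper_width: 0.937
```

```bash
python3 - <<'E'
from h import *
c=robot.read_camera("top"); s=robot.get_state(); print(s["position"],s["ft_force"])
f=c["frame"][110:270,185:435]
cv2.imwrite("pics/end.png",cv2.convertScaleAbs(cv2.resize(f,None,fx=3.2,fy=3.2,interpolation=cv2.INTER_CUBIC),alpha=1.5))
h,w=c["depth"].shape; V,U=np.mgrid[0:h,0:w]
P=world(c,np.c_[U.ravel(),V.ravel()]).reshape(h,w,3); P0=np.load("P.npy"); Z=P[...,2]
for n,x,y in (("bottle",.45,-.212),("tape",.43,-.011),("beaker",.428,.199)):
    for Q in (P0,P):
        m=(abs(Q[...,0]-x)<.05)&(abs(Q[...,1]-y)<.05)&(Q[...,2]>.012)&(Q[...,2]<.08); print(n,m.sum(),Q[m].mean(0).round(4))
m=(Z>.085)&(Z<.1)&(P[...,1]>.2)&(P[...,1]<.28)&(P[...,0]>.58)&(P[...,0]<.66)
print("post",P[m].mean(0))
E
```

```text
[ 0.45530976 -0.04033974  0.29431526] [-0.25378173 -0.7682279   0.06556879]
bottle 231 [ 0.45   -0.2121  0.0427]
bottle 0 [nan nan nan]
tape 316 [ 0.43   -0.0114  0.018 ]
tape 186 [ 0.4387 -0.0055  0.0179]
beaker 124 [0.4279 0.199  0.0449]
beaker 124 [0.4279 0.199  0.0444]
post [0.61552774 0.23698139 0.09081561]<stdin>:9: RuntimeWarning: Mean of empty slice.
  ret = um.true_divide(
```

View pics/end.png

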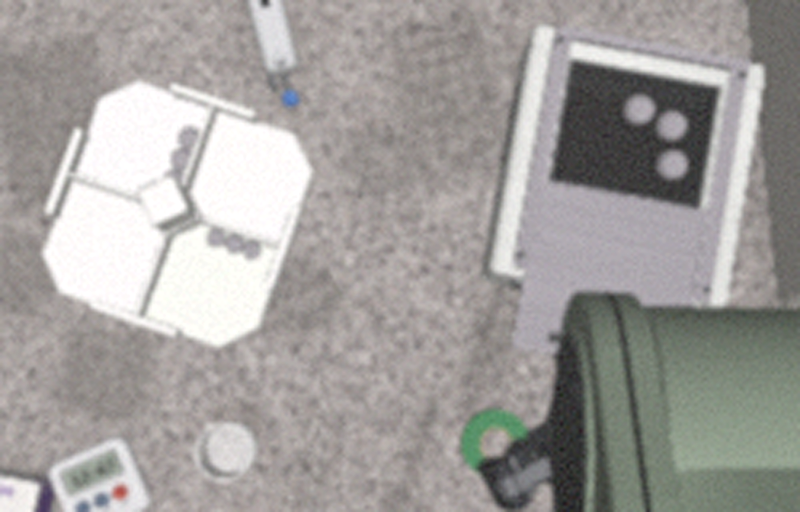

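```bash
python3 - <<'E'
from h import *
import pickle
a=pickle.load(open("scene.pkl","rb"))["frame"]; c=robot.read_camera("scene"); b=c["frame"]
for n,(x,y,w,h) in dict(bottle=(375,255,22,30),tape=(302,244,28,22),beaker=(248,212,22,26)).items():
    d=cv2.absdiff(a[y:y+h,x:x+w],b[y:y+h,x:x+w]); print(n,d.mean().round(1),np.percentile(d,95))
cv2.imwrite("pics/s_end.png",b)
E
```

```text
bottle 10.6 16.0
tape 8.3 14.0
beaker 10.8 16.0
```

```bash
python3 -c "
from workcell import robot
print(robot.close_job(), robot.get_state()['clock'])"
```

```text
the job is handed in; nothing more can be done
the job is handed in; nothing more can be done
```

The mill is loaded and the job is handed in, at about 26 s on the robot's clock. I slid the shutter to its stop, lifted the tray by its post and tipped it about 31° on the large-ball corner over the hatch. Then I levelled it and set it back at its starting spot.

- **Balls:** The last top view shows all three large balls in the mill chamber and three small balls in their bay. It shows only two medium balls clearly; the post probably hides the third. All three were seen in their bay while the tray was tipped.
- **Tray:** It stands flat, with the post within about 2 mm of where it started.
- **Shutter:** It is open. I pulled until it met its stop, which raised the wrist force to about 70 N, then eased off and let go. The free opening measured about 93 to 95 mm, against the hatch's 92 mm.
- **Bystanders:** The beaker's measured position is unchanged. In the final top view the arm hid the bottle and part of the tape. I checked both by comparing scene pictures from before and after: the differences were no larger than for the unmoved beaker.

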